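# Gauge two bearing blocks on a pin and sort them

### The job

One of the two aluminium bearing blocks on the black rack has a broken-off core stuck deep in its bore, and it can only be found by trying: slide a block along the gauge's channel slowly onto the level gauge pin without ramming or forcing it, and see whether it goes fully home against the end block. Leave the good block fully home on the pin, and stand the blocked one upright on its base on the floor of the white bin. Do not knock over or shift the tape roll, the bottle or the screwdriver.

Things in the scene. Friction and masses are not known exactly. Their poses are not given: they have to be found in the camera images.
- block_1: First block: plain aluminium block, 56 (x) by 36 (y) by 40 (z) mm, 0.12 to 0.22 kg. Origin: centre of its underside; z up. A blind bore 46 mm deep runs along its x, its mouth on the +x end. The two blocks look the same; one of them, not always the same one, has a core caught in the bore, out of sight.
- block_2: Second block: plain aluminium block, 56 (x) by 36 (y) by 40 (z) mm, 0.12 to 0.22 kg. Origin: centre of its underside; z up. A blind bore 46 mm deep runs along its x, its mouth on the +x end. The two blocks look the same; one of them, not always the same one, has a core caught in the bore, out of sight.
- block_1_mouth (a point): centre of the 19 mm round bore mouth in the +x end face of that block, 20 mm above its underside; axes as the block's. Behind a 6 mm thick rim the bore is wider and black inside.
- block_2_mouth (a point): centre of the 19 mm round bore mouth in the +x end face of that block, 20 mm above its underside; axes as the block's. Behind a 6 mm thick rim the bore is wider and black inside.
- gauge: fixed steel gauge. Origin: on the bench under the channel's middle line; +x along the channel from its open end (x = -100 mm) to the end block, z up. Channel floor 8 mm above the bench, 40 mm wide between two rails 12 mm thick that rise 9 mm above the floor, x = -100 to 50. End block: flat face at x = 60, 52 wide, 30 thick, top 52 above the bench.
- gauge_nose (a point): round nose of the gauge pin, 20 mm along the gauge's x, 28 mm above the bench; axes as the gauge's. The pin, 14 mm thick, level, points to the gauge's -x and stands 40 mm out of the end block. A block in the channel on its base, mouth to the gauge's +x, is in line with it, with 2 mm play to each side.
- gauge_stop (a point): middle of the end block's flat face, 28 mm above the bench; axes as the gauge's. A good block goes home until its mouth face touches here (its origin at gauge x = 32 mm); the blocked one stops about 16 mm short. Pushing takes 1 to 3 N until it stops. Keep under 60 mm/s and stop when it stops: over 110 N at the gauge, impact included, fails.
- bin: fixed open white bin, 210 (x) by 160 (y) by 45 mm high outside, walls and floor 5 mm thick. Origin: centre of its underside; z up.
- rack: fixed flat black board, 260 (x) by 110 (y) by 5 mm, on which the blocks stand in a row along its x, about 110 mm apart, bore mouths roughly to its +x. Origin: centre of its underside. Rack and bin may change sides.
- tape: bystander: roll of tape lying flat, 84 mm across, 48 mm high. Origin: centre of its underside.
- cleaner: bystander: white bottle, 54 mm across, 120 mm high. Origin: centre of its underside.
- driver: bystander: screwdriver lying on the bench. Origin: under its middle; handle to its -x.
Things that resemble listed ones, but are neither listed nor needed, are in the scene too. What is shaped like the block_2 but pink or turquoise is not meant.

How it is judged:
By the outcome, as a careful person would: the job done as asked, in the order asked, and still so for the second after the job is handed in, with the robot touching nothing.
It also fails if it takes over 72 s, if anything falls off the work surface, if the arm or the gripper's body presses on something with over 40 N, if the wrist force passes 120 N, or if a joint passes its speed limit or range.

### The arm

A 6-joint arm with a two-finger parallel gripper is mounted at the origin on the work surface. World frame = base frame: x ahead of the robot, y to its left, z up, the work surface at z = 0. Lengths are in m, angles in rad, forces in N, time in s.
With the tool pointing down it reaches from about 0.35 to 1 m from the base axis. Payload 7.1 kg.
Tool frame: the origin (TCP) lies between the finger pads; the fingertips stand 22 mm ahead of it and the grasp point (between the pads) lies 3 mm ahead of it; x points along the fingers, y is the direction in which the jaws open and shut, and the axes are right-handed (so a half turn about x gives the same grasp; the last joint's range is limited). The gripper opens to 85 mm and grips with 20 to 120 N. Pads are 22 mm wide; open, the fingers measure 114 mm over their backs; the gripper's body (76 mm by 85 mm) begins 54 mm behind the grasp point. The pads swing forward as they close: fully open they stand 13 mm farther back than shut.
Start: joints at [1.236, 0.423, 1.63, -0, 1.089, -0.019], TCP at [0.194, 0.594, 0.224] pointing down, gripper open.
Joint ranges: [-3, 3], [-0.9, 2.11], [0.09, 2.58], [-1.31, 4.45], [0.11, 2.69], [-2.54, 2.54]. Speed limits (rad/s): [2.39, 2.39, 3.01, 3.14, 3.14, 3.14].

### API

Orientations are given as a rotation vector (axis times angle).
In Python, from rig import manip gives the robot as it stands. The module is installed in compiled form; this text tells all that it offers. Calls block until the motion is done:
- manip.move_to(position, orientation): joint-space move of the TCP to a pose.
- manip.servo_line(position, orientation=None, rate=0.15): straight line of the TCP; orientation=None keeps the orientation; rate is the mean speed in m/s.
- manip.set_joints(angles): joint-space move.
- manip.command_gripper(opening, f_grip=None): finger opening in m; f_grip is the grip in N (None keeps the last); returns when the fingers have stopped.
- manip.hold(seconds).
- manip.solve_ik(position, orientation): joint angles nearest the present ones, or None.
- manip.camera(name): name is "scene" or "top" or "wrist"; returns a dict with "image" (480x640x3 uint8, red, green, blue), "fx", "fy", "cx", "cy" (pixels), "cam_to_world" (4x4, takes a point from camera to world coordinates); the wrist camera has in their place "mount" (4x4, takes a point from camera to tool coordinates, whose origin is the TCP and whose axes are the tool frame's). Camera axes: x right, y down, z forward; pixel columns grow to the right and rows downward; lengths in m; the calibration is good to about 2 mm. The wrist camera is an equidistant fisheye: a pixel r from the principal point sees the ray r / f radians off the axis. A picture is of the moment at which its call begins: read the wrist's pose just before it. There is no depth.
A pose or a line that the arm cannot do raises manip.IKError and nothing moves.
- manip.sign_off(): hands the job in, once; it reports no verdict.
Readings, each from a call of its own:
- manip.get_time(): time.
- manip.get_joint_positions(): joint angles.
- manip.get_joint_vel(): joint speeds.
- manip.get_tau(): joint torques, N m.
- manip.get_position(): TCP position.
- manip.get_ee_rot(): TCP orientation.
- manip.get_contact_force(): force on the tool from outside, world axes, zero at the start.
- manip.get_torque(): the same for the moment, N m.
- manip.get_width(): finger opening in m.
Only numpy, scipy, OpenCV 4.12 (cv2) and the standard library are available. Lean on these libraries where they do the work, as an engineer would, in place of code of your own. Each camera call takes 0.05 s, during which the arm holds its last target. There are 200 camera calls.

## Working session

There is one attempt and no reset: what is moved stays moved. The work goes in short steps, each a Python script; the robot and the scene stay as the last script left them, time stands still between calls to the robot, and variables do not carry over. Pictures are saved under pics/ and viewed, about 8 in all and at most 12, crops included, and the job is handed in when it is done.

```bash
mkdir -p pics; python3 - <<'E'
from rig import manip
import cv2, numpy as np, pickle
d={}
for n in("scene","top"):
    c=manip.camera(n); d[n]=c; cv2.imwrite(f"pics/{n}0.png",c["image"][:,:,::-1])
    print(n,c["fx"],c["fy"],c["cx"],c["cy"]); print(np.round(c["cam_to_world"],4))
pickle.dump(d,open("cams.pkl","wb"))
w=manip.camera("wrist"); print({k:v for k,v in w.items() if k!="image"})
print(manip.get_time(),manip.get_ee_rot(),manip.get_width())
E
```

```text
scene 612.1148203622001 612.1148203622001 322.3126761291701 241.95075098747887
[[ 0.3435  0.626  -0.7     1.6249]
 [ 0.9391 -0.2252  0.2595 -0.4437]
 [ 0.0048 -0.7466 -0.6653  1.0125]
 [ 0.      0.      0.      1.    ]]
top 582.127241538762 582.127241538762 324.73341942712955 238.3195701800793
[[-0.0244 -0.9976  0.0646  0.5563]
 [-0.9996  0.0234 -0.0163 -0.076 ]
 [ 0.0148 -0.0649 -0.9978  1.2042]
 [ 0.      0.      0.      1.    ]]
{'fx': 371.64829954431775, 'fy': 371.64829954431775, 'cx': 320.07708755495304, 'cy': 242.92297715603357, 'mount': array([[ 7.40118499e-04, -3.14368794e-01,  9.49300644e-01,
        -1.50589001e-01],
       [ 9.99999697e-01,  4.63485779e-04, -6.26158649e-04,
         5.87703239e-04],
       [-2.43142610e-04,  9.49300820e-01,  3.14369042e-01,
        -8.14861425e-02],
       [ 0.00000000e+00,  0.00000000e+00,  0.00000000e+00,
         1.00000000e+00]])}
0.15 [ 0.24693293  1.55676518 -0.24882152] 0.08492018538825372
```

View pics/top0.png

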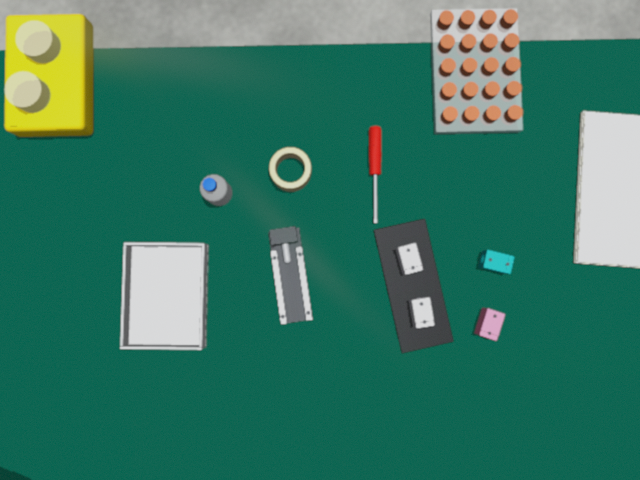

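View pics/scene0.png

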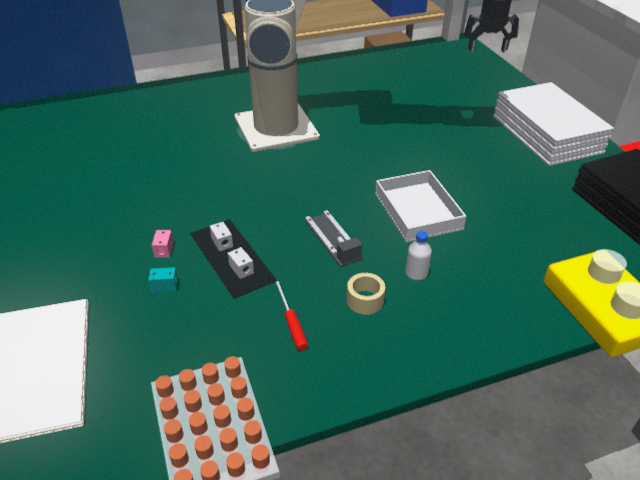

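The top view shows the white-grey blocks at (410,259) and (422,312) on the black rack. The turquoise (497,262) and pink (491,324) ones are decoys. The gauge has its end block at (285,236) and open end at (296,322), and the bin is at (165,296). The scene view shows the bore mouths facing away from the robot. I'll confirm with an enlarged crop.

```bash
python3 - <<'E'
import cv2,pickle,numpy as np
d=pickle.load(open("cams.pkl","rb"))
t=d["top"]["image"][:,:,::-1]
a=cv2.resize(t[215:355,260:340],None,fx=4,fy=4,interpolation=cv2.INTER_CUBIC)
b=cv2.resize(t[215:355,368:458],None,fx=4,fy=4,interpolation=cv2.INTER_CUBIC)
cv2.imwrite("pics/crop1.png",np.hstack([a,b]))
E
```

```text
(no output)
```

View pics/crop1.png

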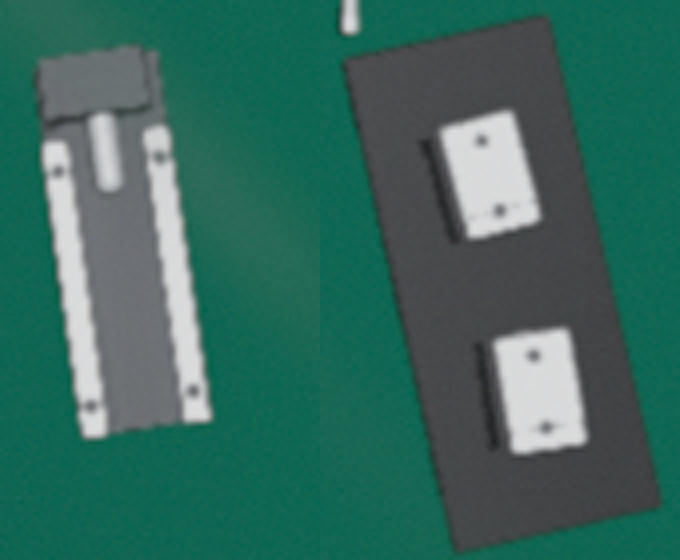

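Confirmed: both blocks are plain aluminium with mouths toward the top of the picture. Now I'll fit the poses from the corners.

```bash
cat > h.py <<'E'
import numpy as np, cv2, pickle
from scipy.spatial.transform import Rotation as R
from scipy.optimize import least_squares
def ray_pt(c,u,v,z):
    M=c["cam_to_world"]; d=M[:3,:3]@[(u-c["cx"])/c["fx"],(v-c["cy"])/c["fy"],1]
    o=M[:3,3]; return (o+d*(z-o[2])/d[2])[:2]
def fit(W,L):  # world pts, local pts -> x,y,yaw, residual
    f=lambda p:(np.c_[np.cos(p[2])*L[:,0]-np.sin(p[2])*L[:,1]+p[0],np.sin(p[2])*L[:,0]+np.cos(p[2])*L[:,1]+p[1]]-W).ravel()
    s=least_squares(f,[*W.mean(0),0.1]); return s.x,s.fun
def down(yaw,flip=False):
    y=np.array([-np.sin(yaw),np.cos(yaw),0])*(-1 if flip else 1); x=np.array([0,0,-1.])
    return R.from_matrix(np.c_[x,y,np.cross(x,y)]).as_rotvec()
def wray(w,pos,rot,u,v,z):
    dx,dy=u-w["cx"],v-w["cy"]; r=np.hypot(dx,dy); th=r/w["fx"]
    d=np.array([dx/r*np.sin(th),dy/r*np.sin(th),np.cos(th)])
    T=np.eye(4); T[:3,:3]=R.from_rotvec(rot).as_matrix(); T[:3,3]=pos; M=T@w["mount"]
    d=M[:3,:3]@d; o=M[:3,3]; return (o+d*(z-o[2])/d[2])[:2]
E
python3 - <<'E'
from h import *
c=pickle.load(open("cams.pkl","rb"))["top"]
def P(l,x0,o,z): return np.array([ray_pt(c,o+(X+.5-x0)/4-.5,215+(Y+.5)/4-.5,z) for X,Y in l])
BL=np.array([[28,18],[28,-18],[-28,-18],[-28,18]])/1e3
for n,l in(("A",[(440,128),(515,110),(541,222),(468,239)]),("B",[(494,340),(570,327),(587,442),(512,454)])):
    s,r=fit(P(l,320,368,.045),BL); print(n,s.round(4),(r*1e3).round(1))
W=np.vstack([P([(83,438),(212,420),(42,141),(170,127)],0,260,.017),P([(47,122),(149,107),(38,60),(139,47)],0,260,.052)])
L=np.array([[-100,32],[-100,-32],[50,32],[50,-32],[60,26],[60,-26],[90,26],[90,-26]])/1e3
s,r=fit(W,L);print("G",s.round(4),(r*1e3).round(1))
W=np.array([ray_pt(c,u,v,.045) for u,v in[(124,243),(208,243),(204,349),(121,349)]]);print("bin",W.round(3),W.mean(0))
for n,u,v,z in(("cleaner",209,185,.12),("tape",290,169,.048),("driver tip",376,222,.005)): print(n,ray_pt(c,u,v,z).round(3))
W=np.array([ray_pt(c,368+(X-320)/4,215+Y/4,.005) for X,Y in[(345,60),(547,17),(662,506),(456,552)]]);print("rack",W.round(3))
from rig import manip
print(R.from_rotvec(manip.get_ee_rot()).as_matrix().round(2))
E
```

```text
A [ 0.5873 -0.2649  0.2054] [-0.2 -1.4 -0.9  1.2  0.4  0.8  0.7 -0.7]
B [ 0.4797 -0.286   0.1236] [-0.  -1.1 -1.1  1.3  0.3  0.8  0.8 -1. ]
G [ 0.5642 -0.0217  0.1226] [-0.3 -0.7  0.2  1.1 -2.2 -0.3  0.1  1.5  0.8  0.3  0.9 -0.7 -0.3  0.1
  0.8 -1.3]
bin [[0.631 0.304]
 [0.627 0.137]
 [0.419 0.148]
 [0.423 0.31 ]] [0.52520988 0.22461793]
cleaner [0.732 0.12 ]
tape [ 0.772 -0.029]
driver tip [ 0.665 -0.203]
rack [[ 0.649 -0.198]
 [ 0.669 -0.304]
 [ 0.416 -0.354]
 [ 0.396 -0.248]]
[[-0.    0.31  0.95]
 [-0.    0.95 -0.31]
 [-1.   -0.   -0.  ]]
```

```bash
python3 - <<'E'
from h import *
from rig import manip
manip.command_gripper(0.07,30)
im=[];S=[]
for p,yaw in(((.564,-.022,.22),.1226),((.5873,-.2649,.2),.2054)):
    manip.move_to(p,down(yaw)); manip.hold(.2)
    q,r=manip.get_position(),manip.get_ee_rot(); w=manip.camera("wrist"); S.append((w,q,r)); im.append(w["image"][:,:,::-1])
pickle.dump(S,open("w1.pkl","wb"))
cv2.imwrite("pics/w1.png",np.hstack([im[0][:,120:520],im[1][:,120:520]])); print(manip.get_time(),manip.get_contact_force())
E
```

```text
4.4667 [-0.82567397 -0.15947427  0.41742557]
```

View pics/w1.png

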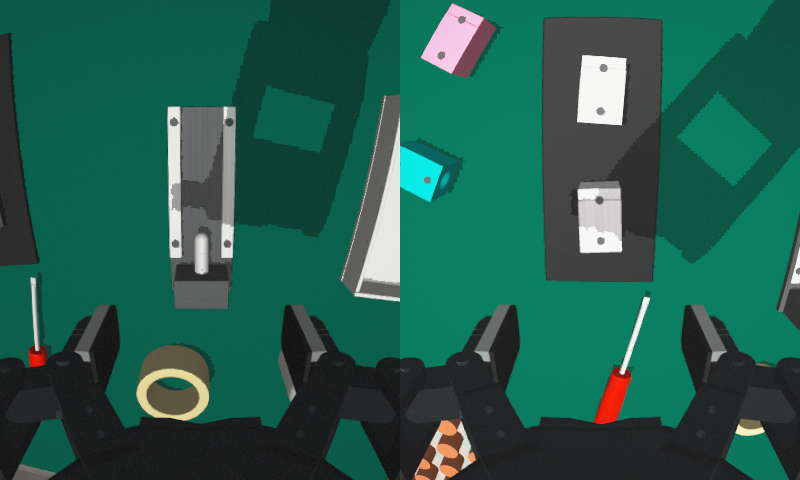

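The left half shows the gauge: rails' outer corners at (168,107), (236,107), (170,258) and (235,258). The right half shows block A's top face at (578,188), (621,188), (622,252) and (580,253), and block B at (582,55)–(623,125).

```bash
python3 - <<'E'
from h import *
S=pickle.load(open("w1.pkl","rb"))
def F(i,l,z,L,off):
    W=np.array([wray(*S[i],x+off,y,z) for x,y in l]); s,r=fit(W,np.array(L)/1e3); print(s.round(4),(r*1e3).round(1))
F(0,[(168,107),(236,107),(170,258),(235,258)],.017,[[-100,-32],[-100,32],[50,-32],[50,32]],120)
b=[[-28,-18],[-28,18],[28,18],[28,-18]]
F(1,[(578,188),(621,188),(622,252),(580,253)],.045,b,-280)
F(1,[(582,55),(627,58),(623,125),(578,122)],.045,b,-280)
E
```

```text
[ 0.5657 -0.0184  0.1275] [ 0.  -0.2 -0.2  0.3  0.1  1.1  0.1 -1.2]
[ 0.588  -0.2625  0.2273] [ 0.9  0.2  0.1  0.2 -0.3 -0.6 -0.7  0.2]
[ 0.4798 -0.2834  0.1473] [ 0.1  0.2 -0.1 -0.1 -0.  -0.4  0.1  0.2]
```

```bash
cat >> h.py <<'E'
H=.035
G=np.array([.5652,-.0192]); GY=.1265
def gp(x,y=0): return G+[x*np.cos(GY)-y*np.sin(GY),x*np.sin(GY)+y*np.cos(GY)]
def snap(manip,name,box,f):
    q,r=manip.get_position(),manip.get_ee_rot(); w=manip.camera("wrist"); pickle.dump((w,q,r),open(name+".pkl","wb"))
    x0,x1,y0,y1=box; cv2.imwrite(f"pics/{name}.png",cv2.resize(np.ascontiguousarray(w["image"][y0:y1,x0:x1,::-1]),None,fx=f,fy=f,interpolation=cv2.INTER_CUBIC))
def pick(manip,x,y,yaw):
    manip.move_to([x,y,.11],down(yaw)); manip.servo_line([x,y,.005+H],rate=.08)
    manip.command_gripper(.0,30); print("w",manip.get_width(),manip.get_contact_force().round(1))
    manip.servo_line([x,y,.13],rate=.12)
E
python3 - <<'E'
from h import *
from rig import manip
pick(manip,.588,-.2632,.222)
p=gp(-.035); manip.move_to([*p,.11],down(GY)); manip.servo_line([*p,.008+H+.012],rate=.1); manip.hold(.2)
print(manip.get_width(),manip.get_time(),manip.get_position(),p)
snap(manip,"w2",(200,440,80,380),2)
E
```

```text
w 0.00023944149755996254 [-0.2 -0.  -0.5]
6.759205142164143e-05 9.3833 [ 0.53106758 -0.02365492  0.05569838] [ 0.53047967 -0.0236157 ]
```

View pics/w2.png

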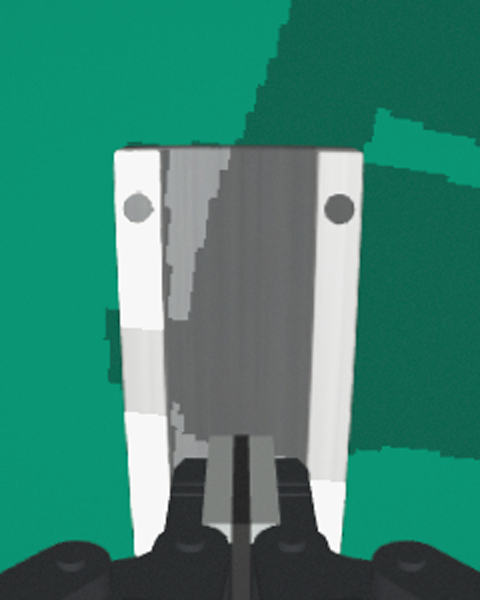

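The gripper is closed empty (pads together at about (240,480) in the crop), so the grasp missed. I'll look at the rack.

```bash
python3 - <<'E'
from h import *
from rig import manip
p=gp(-.035); manip.servo_line([*p,.16],rate=.2); manip.command_gripper(.07,30)
manip.move_to([.588,-.2632,.2],down(.222)); manip.hold(.2); print(manip.get_time(),manip.get_position())
q,r=manip.get_position(),manip.get_ee_rot(); w=manip.camera("wrist"); pickle.dump((w,q,r),open("w3.pkl","wb"))
t=manip.camera("top")["image"][205:365,360:470,::-1]
a=w["image"][:,120:520,::-1]; cv2.imwrite("pics/w3.png",np.hstack([a,cv2.resize(t,(330,480),interpolation=cv2.INTER_CUBIC)]))
E
```

```text
11.9583 [ 0.58799512 -0.26160863  0.19980748]
```

View pics/w3.png

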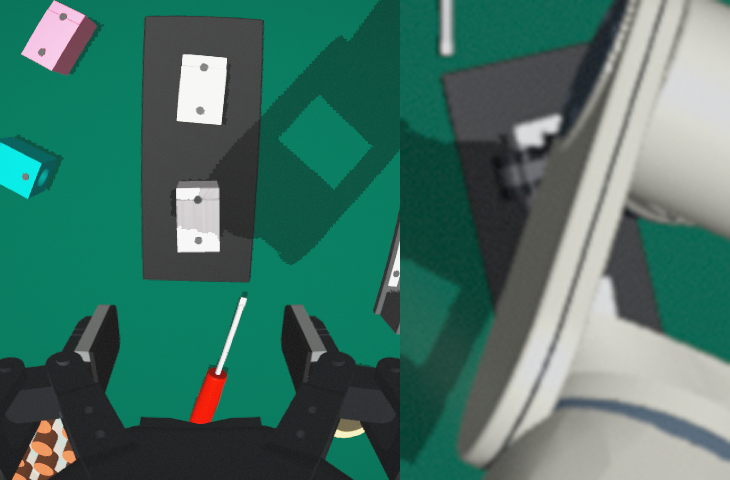

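```bash
python3 - <<'E'
from h import *
from rig import manip
def st(m): print(m,manip.get_time(),manip.get_position().round(4),manip.get_position().round(4),round(manip.get_width(),4),manip.get_contact_force().round(1))
st(0); manip.servo_line([.588,-.2627,.005+H],rate=.1); st(1); manip.hold(.3); st(2)
c=manip.camera("scene"); w=manip.camera("wrist")
a=cv2.resize(c["image"][190:310,170:310,::-1],(560,480),interpolation=cv2.INTER_CUBIC)
cv2.imwrite("pics/s4.png",np.hstack([a,w["image"][200:440,260:380,::-1].repeat(2,0).repeat(2,1)]))
E
```

```text
0 12.0583 [ 0.5881 -0.262   0.2   ] [ 0.5881 -0.262   0.2   ] 0.0699 [0.2 0.2 0.5]
1 13.8083 [ 0.5885 -0.2629  0.0407] [ 0.5885 -0.2629  0.0407] 0.07 [-0.2  0.8 -0.5]
2 14.1083 [ 0.5881 -0.2627  0.0403] [ 0.5881 -0.2627  0.0403] 0.0701 [-0.1  0.3 -0.2]
```

View pics/s4.png

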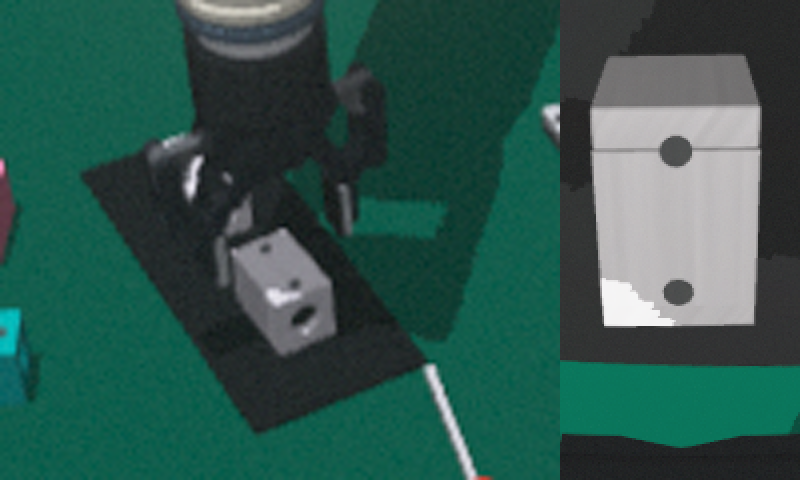

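The scene crop shows the fingertips at (222,285) and (347,235), standing behind the block rather than beside it. The wrist image has the block centred where the TCP should be. I'll check with numbers.

```bash
python3 - <<'E'
from h import *
c=pickle.load(open("cams.pkl","rb"))["scene"]
f=lambda X,Y,z: ray_pt(c,170+(X+.5)/4-.5,190+(Y+.5)/4-.5,z).round(3)
print("block top",[f(*p,.045) for p in((233,252),(283,228),(335,287),(283,312))])
print("rack corners",[f(*p,.005) for p in((82,175),(258,432),(425,365))])
for z in(.015,.03,.045,.06): print(z,"tips",f(222,285,z),f(347,235,z))
from rig import manip
from scipy.spatial.transform import Rotation as R
print(manip.get_joint_positions(),R.from_rotvec(manip.get_ee_rot()).as_matrix().round(3))
E
```

```text
block top [array([ 0.568, -0.286]), array([ 0.557, -0.253]), array([ 0.616, -0.238]), array([ 0.626, -0.271])]
rack corners [array([ 0.422, -0.352]), array([ 0.674, -0.301]), array([ 0.655, -0.198])]
0.015 tips [ 0.561 -0.294] [ 0.543 -0.213]
0.03 tips [ 0.577 -0.296] [ 0.56  -0.216]
0.045 tips [ 0.593 -0.298] [ 0.576 -0.22 ]
0.06 tips [ 0.609 -0.301] [ 0.592 -0.223]
[-4.38657448e-01  6.87507196e-01  1.67252693e+00  4.26599902e-05
  7.81430172e-01 -2.23144443e+00] [[ 0.    -0.22   0.975]
 [-0.     0.975  0.22 ]
 [-1.    -0.     0.   ]]
```

The block pose is confirmed. Both the wrist and scene geometry put the fingertips at z≈0.05 when they should be at about 0.02, so they sit ~30 mm higher than the stated tool length. That matches them closing just over the block. I'll close again here and gently feel for the block top, at known z=0.045, to measure it.

```bash
python3 - <<'E'
from h import *
from rig import manip
manip.command_gripper(0.0,30); print(manip.get_width(),manip.get_time())
p=np.array([.588,-.2627,.040]); f0=manip.get_contact_force()[2]
while p[2]>.012:
    p[2]-=.0015; manip.servo_line(p,rate=.03); f=manip.get_contact_force()[2]-f0
    if abs(f)>3: break
print(p,f,manip.get_position(),manip.get_time())
E
```

```text
-0.0001729394083663254 14.875
[ 0.588  -0.2627  0.037 ] 5.087914633204054 [ 0.58822859 -0.26281298  0.03738691] 15.375
```

Contact came at TCP z≈0.037, so the shut tips lie 8 mm behind the TCP, not 22 mm ahead. I'll set the heights accordingly.

```bash
sed -i 's/^H=.035/H=.004/' h.py; python3 - <<'E'
from h import *
from rig import manip
p=[.588,-.2627]
manip.servo_line([*p,.065],rate=.15); manip.command_gripper(.07,30)
manip.servo_line([*p,.005+H],rate=.1); manip.command_gripper(0.,30); print("w",manip.get_width(),manip.get_contact_force().round(1))
if manip.get_width()>.03:
    manip.servo_line([*p,.08],rate=.15)
    p=gp(-.035); manip.move_to([*p,.08],down(GY)); manip.servo_line([*p,.008+H+.012],rate=.12); manip.hold(.2)
    snap(manip,"w5",(200,440,80,380),2)
print(manip.get_width(),manip.get_time(),manip.get_position(),manip.get_contact_force().round(1))
E
```

```text
w 0.0357258667611079 [-0.   0.2  4.9]
0.03583878315435623 19.9417 [ 0.53109824 -0.02368637  0.02475728] [ 0.3 -0.  -2.1]
```

View pics/w5.png

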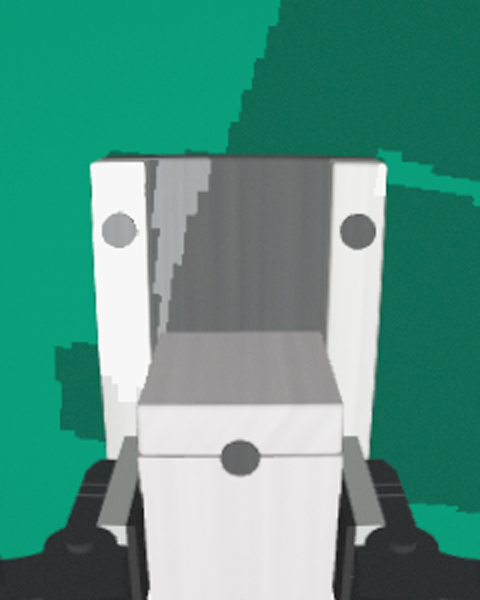

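The block is held. Its bottom edge is centred at x≈237 and the rails at x≈239.5 at row 332, so it is off by only ~0.6 mm. I'll set it down, regrip lightly, and slide it with force watching.

```bash
cat >> h.py <<'E'
def seat_and_slide(manip,x0,y=.0005,seat=True):
    if seat:
        manip.servo_line([*gp(x0,y),.008+H+.0015],rate=.04); print("seat",manip.get_contact_force().round(1))
        manip.command_gripper(.043); manip.command_gripper(0.,25)
    d=np.array([np.cos(GY),np.sin(GY)]); manip.hold(.1); f0=manip.get_contact_force()[:2]@d; x=x0; log=[]
    while x<.040:
        s=.006 if x<-.002 else .002; x+=s
        manip.servo_line([*gp(x,y),.008+H+.0015],rate=.03)
        f=manip.get_contact_force(); g=f[:2]@d-f0; log.append((round(x*1e3),round(g,1),round(f[2],1)))
        if abs(g)>9: break
    print(log); a=(manip.get_position()[:2]-G)@d; print("stop at",a,"w",manip.get_width(),"t",manip.get_time()); return x
E
python3 - <<'E'
from h import *
from rig import manip
seat_and_slide(manip,-.035)
E
```

```text
seat [ 0.9 -0.2 -1.2]
[(-29, np.float64(-4.9), np.float64(7.8)), (-23, np.float64(-4.4), np.float64(6.1)), (-17, np.float64(-3.6), np.float64(7.8)), (-11, np.float64(-4.1), np.float64(8.4)), (-5, np.float64(-4.1), np.float64(7.9)), (1, np.float64(-2.9), np.float64(9.3)), (3, np.float64(-6.5), np.float64(11.4)), (5, np.float64(-6.7), np.float64(11.3)), (7, np.float64(-7.0), np.float64(10.7)), (9, np.float64(-7.5), np.float64(10.8)), (11, np.float64(-7.0), np.float64(11.5)), (13, np.float64(-5.9), np.float64(11.7)), (15, np.float64(-6.4), np.float64(10.1)), (17, np.float64(-6.6), np.float64(10.8)), (19, np.float64(-6.4), np.float64(10.4)), (21, np.float64(-5.8), np.float64(10.4)), (23, np.float64(-5.9), np.float64(10.6)), (25, np.float64(-5.4), np.float64(10.3)), (27, np.float64(-6.9), np.float64(9.9)), (29, np.float64(-5.6), np.float64(10.2)), (31, np.float64(-5.9), np.float64(10.0)), (33, np.float64(-6.8), np.float64(10.0)), (35, np.float64(-9.6), np.float64(13.4))]
stop at 0.03301680812172642 w 0.03524702878131498 t 27.275
```

```bash
python3 - <<'E'
from h import *
from rig import manip
d=np.array([np.cos(GY),np.sin(GY)])
for x in(.0355,.036,.0365):
    manip.servo_line([*gp(x,.0005),.0135],rate=.02); manip.hold(.1); f=manip.get_contact_force(); print(x,round(f[:2]@d,1),f.round(1),((manip.get_position()[:2]-G)@d).round(4))
    if f[:2]@d<-16: break
manip.command_gripper(.06); 
w=manip.camera("wrist")["image"][130:430,220:420,::-1]; c=manip.camera("scene")["image"][190:290,280:380,::-1]
cv2.imwrite("pics/p6.png",np.hstack([cv2.resize(w,(320,480)),cv2.resize(c,(480,480),interpolation=cv2.INTER_CUBIC)])); print(manip.get_time())
E
```

```text
0.0355 -11.4 [-11.3  -1.9  16.1] 0.0331
0.036 -13.9 [-13.5  -3.6  16.3] 0.033
0.0365 -14.9 [-14.7  -3.2  17.3] 0.0331
28.7833
```

View pics/p6.png

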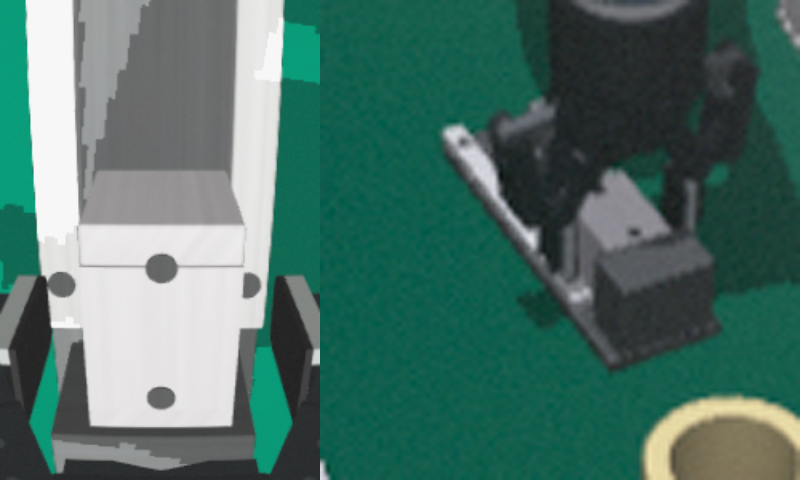

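The block's mouth face is against the end block (wrist crop (160,428)), and travel stopped dead at gauge x≈33 mm, against 32 mm nominal for home and 16 mm for blocked. Block A is the good one. Next I'll release it, lift off and bin the other.

```bash
python3 - <<'E'
from h import *
from rig import manip
q=manip.get_position(); manip.servo_line([*q[:2],.11],rate=.15)
p=[.4798,-.2842]; manip.move_to([*p,.09],down(.142)); manip.servo_line([*p,.005+H],rate=.1)
manip.command_gripper(0.,40); print("w",manip.get_width())
assert manip.get_width()>.03
manip.servo_line([*p,.12],rate=.15)
b=[.525,.225]; manip.move_to([*b,.12],down(.0)); print("w",manip.get_width()); manip.servo_line([*b,.005+H+.002],rate=.1); print(manip.get_contact_force().round(1))
manip.command_gripper(.065); manip.servo_line([*b,.13],rate=.15)
manip.move_to([.40,.30,.25],down(0.6)); manip.hold(.2)
t=manip.camera("top")["image"][120:370,110:470,::-1]; cv2.imwrite("pics/t7.png",cv2.resize(t,(792,550),interpolation=cv2.INTER_CUBIC)); print(manip.get_time())
E
```

```text
w 0.035520379821807925
w 0.035301995623192826
[-0.1  0.2 -2.5]
38.3667
```

View pics/t7.png

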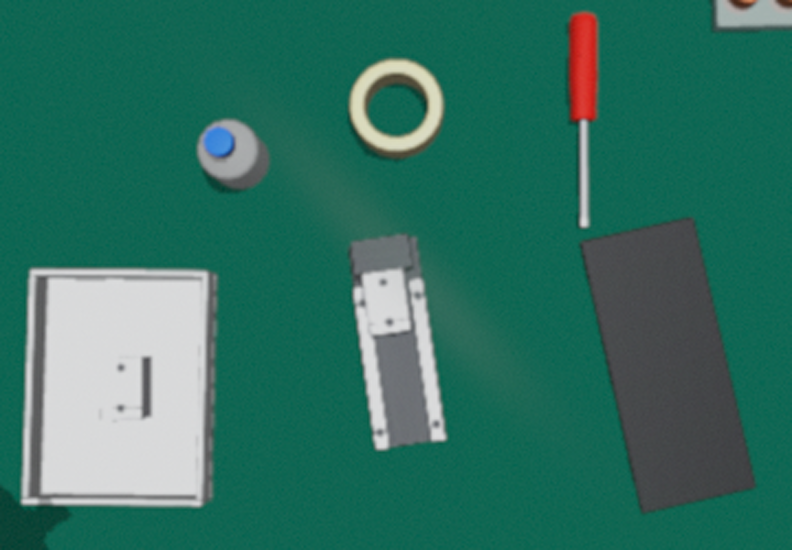

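The block stands upright in the bin, with its top holes at (121,367) and (121,408). The other block touches the gauge's end block at (383,270), and the bystanders are where they were. I'm handing in.

```bash
python3 -c "
from rig import manip
manip.sign_off(); print(manip.get_time())"
```

```text
the job is handed in; nothing more can be done
the job is handed in; nothing more can be done
```

The good block is fully home on the gauge pin, and the blocked one stands upright on the floor of the white bin. I handed the job in at about 38 s of the 72 s allowed.

- **Test:** I slid the block farther from the robot onto the pin at about 30 mm/s. It went about 16 mm past where a blocked one would stop. It stopped dead at gauge x≈33 mm (home is 32 mm), with about 15 N read at the wrist. The close-up shows its mouth face against the end block.
- **Blocked block:** I identified the other block by elimination and did not try it on the gauge.
- **Last checks:** The final top view shows the binned block upright and the other block still home. The tape roll, bottle and screwdriver look unmoved.
- **What disagreed:** My first grasp closed empty just above the block. The closed fingertips turned out to sit about 30 mm farther back than the description says. I measured this with a light touch of about 5 N on the block's top and corrected the heights.
- **Friction:** Sliding took about 4 to 7 N at the wrist instead of the 1 to 3 N stated, with some upward load from the grip. It stayed far below the limits.

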